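# Fit the spare fuse with the sprung fuse tongs

## Task

Take the sprung tongs out of their stand, squeeze them on the spare fuse in the tray that matches the two in the black fuse block (full thickness and full length), and press it gently but fully home into the block's empty well, until you feel it meet the stop. Handle the fuse only with the tongs, press with no more than about 15 N and leave the other fuses and things where they are. Then let the fuse go and stand the tongs back in their stand.

Things in the scene. Friction and masses are not known exactly. Their poses are not given: they have to be found in the camera images.
- tongs: Sprung parallel-action tongs of white plastic, upright in the stand, jaws down, 130 mm high, about 100 g. Origin: underside, midway between the open arms; z up, y the line along which they close. Each arm is a flat bar 18 mm wide (x), 6 mm thick. Outer width 50 mm open, 34 mm on the full-size fuse, which is free again at 44 mm. The origin is fixed to the arm at -y, 25 mm from its outer face.
- tongs_grip (a point): Where the tongs are squeezed across both arms (along y): on their z axis 105 mm above the underside, amid the black grip pads that span 90 to 120 mm. Axes and fixing as the tongs. Below, the lowest 16 mm of the arms are V-grooved jaws, 27 mm wide in x, that centre an upright round part at x = 0 and midway between the two arms.
- tongs_jaw (a joint): How far the tongs are squeezed: 0 m open, 0.016 on the full-size fuse, at most 0.019. The +y arm slides parallel towards the -y arm; the spring opens it again, pushing 2 N when open and 0.35 N more per mm.
- stand: Grey plastic box, open at the top, fixed: 46 (x) by 70 (y) by 45 mm high, walls and floor 5 mm, so that the inside is 36 by 60 mm. Origin: centre of its underside. The tongs stand upright on its floor with their y along its y.
- fuse_center (a point): Centre of the spare fuse to be fitted: an upright white ceramic cylinder with steel end caps, diameter 16 mm, length 45 mm (half-way up is 22.5 mm above its foot), z along its axis. It stands loose on the floor of the tray. Grip its top 10 to 15 mm.
- fuse_thin_center (a point): Centre of another loose fuse in the tray, thinner: diameter 10 mm, length 45 mm. Not to be moved.
- fuse_short_center (a point): Centre of another loose fuse in the tray, shorter: diameter 16 mm, length 27 mm. Not to be moved.
- tray: Flat steel tray, fixed, 85 (x) by 175 (y) mm, rim 12 mm high, walls and floor 4 mm; origin at the centre of its underside. The three loose fuses stand on its floor in a row along its y, 55 mm apart, in any order.
- block: Black fuse block, fixed: 60 (x) by 130 (y) by 46 mm high, origin at the centre of its underside. Three places in a row along its y, 40 mm apart: two (y = 0 and y = -40 mm) hold fuses that stand about 26 mm out of the block's top; the one at y = +40 mm is empty.
- well (a point): Centre of the empty well's mouth, at the block's top (46 mm up), z up. Bore 19 mm, rim chamfered. A fuse drops in 10 mm onto a brass collar that drags: it yields at about 6 N, sinks and stays where pushed. Home is a rigid stop pin inside the collar, set anywhere from 13 to 28 mm below the mouth and not measured: only the rise of force above the drag tells. More than 15 N in all does damage.
Not all that is in view belongs to the job. Of the things like the tongs, leave any that is blue, orange or red; of the rest the larger one is meant.

How it is judged:
On the way, in this order (a step that is already met when the one before it is completed fails the run):
1. the full-size fuse hangs in the squeezed tongs, lifted clear of the tray (contact force between tongs and fuse above 1 N and height (world z) of fuse_center above 0.05 m and value of joint tongs_jaw above 0.012 m), for 0.2 s.
2. the fuse is home in the empty well (z of fuse_center in the frame of stop below 0.0235 m and horizontal distance between fuse_center and well below 0.004 m), for 0.1 s.
At the end, for the whole second after the job is handed in: The full-size fuse is in the empty well with its foot within 1 mm of the stop pin (its centre less than 23.5 mm above the pin), upright within 7 degrees and let go; the tongs stand upright (within 11 degrees) on the floor of their stand, sprung open and at rest (all of step 2 and angle between fuse_center's own z axis and vertical below 0.12 rad and horizontal distance between tongs and stand below 0.014 m and height (world z) of tongs below 0.012 m and angle between tongs's own z axis and vertical below 0.2 rad and linear speed of each of tongs, fuse below 0.02 m/s and value of joint tongs_jaw below 0.004 m); the robot touches nothing.
It fails at once if the fuse block is pressed with more than 20 N, or its stop pin alone with more than 12 N (the collar takes 6 N besides) (contact force between anything else and block above 20 N or contact force between anything else and stop above 12 N).
It fails at once if the gripper's fingers touch the fuse (contact force between the fingers and fuse above 0.5 N).
It fails at once if another spare fuse is shifted by more than 15 mm or tipped (distance of any of fuse_thin_center, fuse_short_center from where it was at the start of the episode above 0.015 m).
It fails at once if a bystanding thing (tool, tape roll, can, meter, bolt, wheel) is pushed more than 30 mm (distance of any of screwdriver, tape, can, wrench, meter, bolt, castor_wheel from where it was at the start of the episode above 0.03 m).
It also fails if it takes over 54 s, if anything falls off the work surface, if the arm or the gripper's body presses on something with over 40 N, if the wrist force passes 120 N, or if a joint passes its speed limit or range.

## Robot

A 6-joint arm with a two-finger parallel gripper is mounted at the origin on the work surface. World frame = base frame: x ahead of the robot, y to its left, z up, the work surface at z = 0. Lengths are in m, angles in rad, forces in N, time in s.
With the tool pointing down it reaches from about 0.325 to 0.875 m from the base axis. Payload 4.4 kg.
Tool frame: the origin (TCP) lies where the fingers leave the gripper's body, on its centre line; the fingertips stand 73 mm ahead of it and the grasp point (between the pads) lies 54 mm ahead of it; y points along the fingers, z is the direction in which the jaws open and shut, and the axes are right-handed (so a half turn about y gives the same grasp; the last joint's range is limited). The gripper opens to 85 mm and grips with 20 to 120 N. Pads are 22 mm wide; open, the fingers measure 114 mm over their backs; the gripper's body (76 mm by 85 mm) begins 54 mm behind the grasp point. The pads swing forward as they close: fully open they stand 13 mm farther back than shut.
Start: joints at [-1.27, 0.207, 1.542, -0, 1.393, -0.15], TCP at [0.251, -0.517, 0.304] pointing down, gripper open.
Joint ranges: [-2.73, 2.73], [-0.86, 2.22], [0.23, 2.46], [-1.11, 4.25], [0.08, 2.63], [-2.82, 2.82]. Speed limits (rad/s): [2.79, 2.79, 3.14, 3.14, 3.14, 3.14].

## Interface

Orientations are given as a unit quaternion [x, y, z, w].
In Python, from station import sensors, optics, manip, models gives the robot as it stands.
- The arm moves only by the tool servo_tool, never from a script. Its argument "commands" is text: rows parted by semicolons, each of 5 numbers parted by spaces: the shift along the tool's x, y, z in cm, then the turn about the tool's y in degrees, then the closure in counts, from 0 (fully open) to 255 (shut). In form: tx ty tz twist jaw; .... A call has 1 to 5 rows; each row shifts and turns the commanded pose from where the row before left it, along the tool's axes as they then stand; what a row does not reach is not made up. A row lasts 1/12 s, in which the tool goes at most 41.7 mm and 7.16 degrees, less where a joint would pass 70% of its speed; a pose out of reach is approached as far as the arm can. A call is refused whole if a number of a shift passes 4.17 or a number of a turn 7.16, either way. A call with a gripper value outside its range is refused whole. The fingers move at their own pace and stop on an object; "newtons" is the grip in N (left out, the last holds). Time passes only in rows, so rows that do not move let the fingers close. It gives the time, the measured TCP pose, the force and the opening at its end, in the units of the state.
- sensors.get_state(): the state, without advancing time (a new reading comes with each control period).
- optics.read_camera(name): name is "side" or "top" or "wrist"; returns a dict with "pixels" (384x512x3 uint8, red, green, blue), "camera_matrix" (3x3 intrinsics, pixels), "camera_from_world" (4x4, takes a point from world to camera coordinates); the wrist camera has in their place "mount" (4x4, takes a point from camera to tool coordinates, whose origin is the TCP and whose axes are the tool frame's). Camera axes: x right, y down, z forward; pixel columns grow to the right and rows downward; lengths in m; the calibration is good to about 2 mm. A picture is of the moment at which its call begins: read the wrist's pose just before it. There is no depth.
- manip.job_done(): hands the job in, once; it reports no verdict.
Trained networks look in a picture, given as the dict that the camera call returned (one of the last four; its "shot" number tells which), for a name from the list of things; names that differ only in an ending like _2 or _b are one class to them, and where a whole thing is asked for, a point or a joint stands for the part that bears it (a point fixed in the world has none). Each returns a list of dicts, best first, with "confidence" (0 to 1); they miss things now and then, are a little off and sometimes report something else, mostly with a low value. They report only what shows in the picture. A call takes as long as a camera call. They do not tell look-alikes from the thing itself.
- models.regions_of(picture, thing): "region" (384x512 bool, what is visible of it) and "at" ([column, row] in pixels, amid what is visible of it).
- models.pinpoint(picture, thing): "at" ([column, row] in pixels: a listed point, or the origin of a listed thing).
The state is a dict: "time_s": time; "joint_positions": joint angles; "qvel": joint speeds; "joint_efforts": joint torques, N m; "position": TCP position; "tool_rot": TCP orientation; "force": force on the tool from outside, world axes, zero at the start; "moment": the same for the moment, N m; "grip_width": finger opening in m.
Only numpy, scipy, OpenCV 4.12 (cv2) and the standard library are available. Lean on these libraries where they do the work, as an engineer would, in place of code of your own. Each camera call takes 0.05 s, during which the arm holds its last target. There are 200 camera calls.

## Working session

There is one attempt and no reset: what is moved stays moved. The work goes in short steps, Python scripts to look and compute and a tool call to move; the robot and the scene stay as the last step left them, time stands still between calls to the robot, and variables do not carry over. Pictures are saved under pics/ and viewed, about 8 in all and at most 12, crops included, and the job is handed in when it is done.

Besides the shell and the picture viewer there is one more tool, called by a JSON object that holds its "name" and its "arguments". servo_tool: Moves the arm, as the interface text tells. Its arguments: {"type":"object","properties":{"commands":{"type":"string"},"newtons":{"type":"number"}},"required":["commands"]}

```bash
mkdir -p pics
cat > h.py <<'E'
import numpy as np, cv2
from station import sensors, optics, manip, models
from scipy.spatial.transform import Rotation as R
def shot(n):
    s=sensors.get_state(); p=optics.read_camera(n); 
    if n=="wrist":
        T=np.eye(4);T[:3,:3]=R.from_quat(s["tool_rot"]).as_matrix();T[:3,3]=s["position"]
        p["cfw"]=np.linalg.inv(T@np.array(p["mount"]))
    else: p["cfw"]=np.array(p["camera_from_world"])
    return p
def ray(p,uv):
    W=np.linalg.inv(p["cfw"]);d=np.linalg.inv(p["camera_matrix"])@[uv[0],uv[1],1];return W[:3,3],W[:3,:3]@d
def atz(p,uv,z):
    o,d=ray(p,uv);return o+d*(z-o[2])/d[2]
def proj(p,X):
    c=p["cfw"]@np.append(X,1);q=p["camera_matrix"]@c[:3];return q[:2]/q[2]
def tri(obs):
    A=np.zeros((3,3));b=np.zeros(3)
    for p,uv in obs:
        o,d=ray(p,uv);d=d/np.linalg.norm(d);M=np.eye(3)-np.outer(d,d);A+=M;b+=M@o
    return np.linalg.solve(A,b)
def save(p,name,crop=None,s=1):
    im=p["pixels"][:,:,::-1]
    if crop: x0,y0,x1,y1=crop; im=im[y0:y1,x0:x1]
    cv2.imwrite("pics/"+name,cv2.resize(im,None,fx=s,fy=s,interpolation=cv2.INTER_CUBIC))
E
python3 - <<'E'
from h import *
np.set_printoptions(precision=4,suppress=True)
a=shot("top");b=shot("side")
im=np.vstack([a["pixels"],b["pixels"]])[:,:,::-1]
save(a,"top1.png",None,1.5);save(b,"side1.png",None,1.5)
for n,p in(("top",a),("side",b)):
    print(n,"cam at",np.linalg.inv(p["cfw"])[:3,3])
    for t in ["tongs","tongs_grip","stand","fuse_center","fuse_thin_center","fuse_short_center","tray","block","well"]:
        print(t,[(np.round(d["at"],1).tolist(),round(d["confidence"],2)) for d in models.pinpoint(p,t)[:4]])
s=sensors.get_state();print(s)
E
```

```text
top cam at [ 0.4199 -0.0018  1.0932]
tongs [([100.0, 210.8], 0.78), ([180.7, 236.1], 0.77), ([149.7, 233.0], 0.68), ([147.1, 167.2], 0.66)]
tongs_grip [([127.8, 194.5], 0.91), ([82.8, 211.6], 0.73), ([139.4, 229.1], 0.61), ([169.4, 240.8], 0.6)]
stand [([140.1, 198.7], 0.7), ([366.8, 220.0], 0.57), ([245.0, 174.6], 0.33)]
fuse_center [([390.2, 213.8], 0.6)]
fuse_thin_center [([367.2, 218.8], 0.47)]
fuse_short_center [([243.9, 170.8], 0.69), ([345.9, 222.5], 0.4)]
tray [([366.0, 219.2], 0.91), ([259.8, 175.0], 0.57)]
block [([261.4, 176.4], 0.84), ([129.7, 193.3], 0.45)]
well [([246.7, 171.8], 0.56)]
side cam at [0.2835 0.7109 0.8604]
tongs [([266.7, 275.4], 0.94), ([203.3, 345.3], 0.89), ([246.4, 301.0], 0.86), ([177.2, 279.7], 0.81)]
tongs_grip [([196.1, 320.8], 0.97), ([248.1, 284.5], 0.88), ([267.2, 247.1], 0.85), ([206.1, 273.5], 0.64)]
stand [([211.3, 295.4], 0.68)]
fuse_center [([305.8, 129.4], 0.58), ([303.2, 136.8], 0.54)]
fuse_thin_center [([303.8, 139.9], 0.55), ([212.4, 298.7], 0.37)]
fuse_short_center [([297.1, 153.1], 0.62), ([211.2, 300.9], 0.35)]
tray [([204.5, 274.6], 0.7), ([303.7, 144.4], 0.58)]
block [([232.1, 199.6], 0.78)]
well [([230.3, 196.8], 0.57)]
{'time_s': 1.0, 'joint_positions': array([-1.2695,  0.2066,  1.5415, -0.    ,  1.3935, -0.1505]), 'qvel': array([ 0.0011,  0.0005, -0.0005,  0.0008,  0.0005, -0.0001]), 'joint_efforts': array([  0.0002, -38.3057, -29.1978,  -0.    ,   0.0007,  -0.    ]), 'position': array([ 0.251 , -0.5173,  0.3039]), 'tool_rot': array([-0.1584,  0.6891, -0.6891,  0.1584]), 'force': array([-1.1573,  0.1595, -0.3285]), 'moment': array([ 0.004 ,  0.0086, -0.0262]), 'grip_width': 0.0855198396127308}
```

View pics/top1.png

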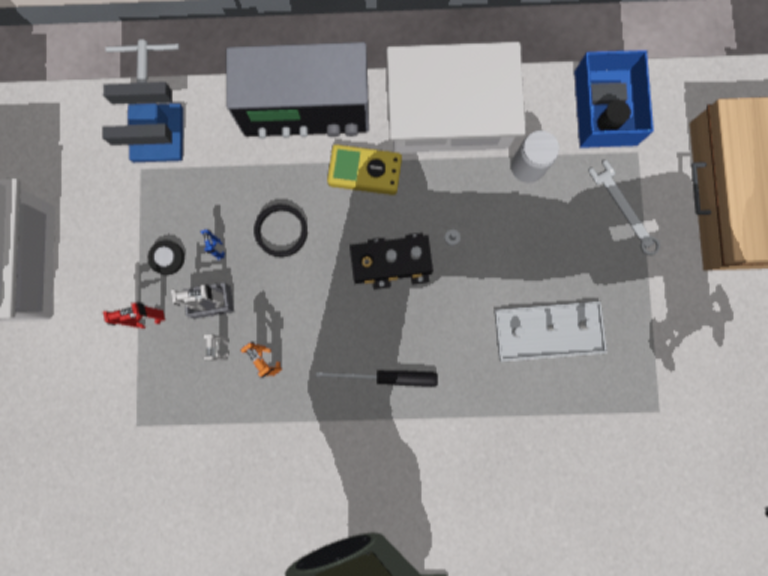

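View pics/side1.png

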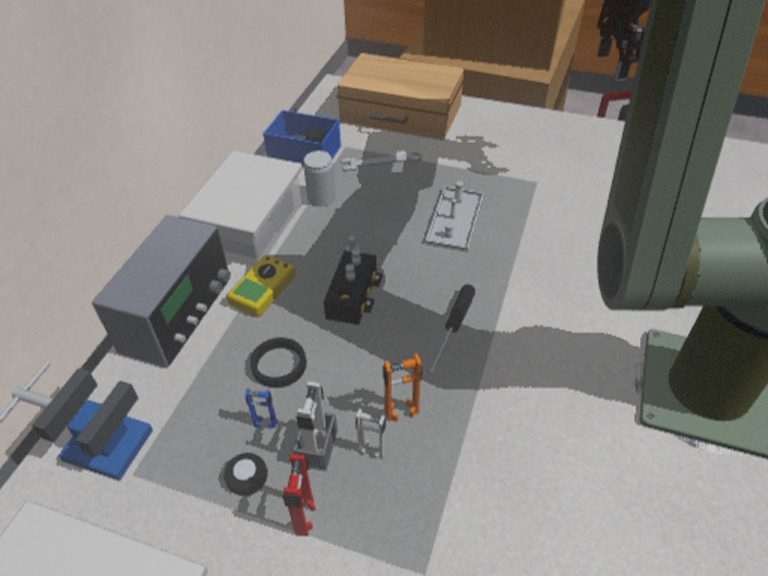

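The top view shows white tongs in a grey stand at about (135,198). Their look-alikes are blue (141,162), red (90,211), orange (174,240) and a small white pair at (143,232). The tray is at about (366,219) with fuses at (344,218), (366,212) and (389,214). The block is at (261,175) with its empty well on the left at (245,174). By the description I choose the white tongs in the stand, and one crop will check that.

Run:
```python
from h import *
np.set_printoptions(precision=4,suppress=True)
a=shot("top");b=shot("side")
A=a["pixels"][180:260,60:190];B=b["pixels"][110:180,270:340];C=a["pixels"][190:250,320:410];D=b["pixels"][240:350,150:300]
f=lambda i,w,h:cv2.resize(i,(w,h),interpolation=cv2.INTER_CUBIC)
cv2.imwrite("pics/crops1.png",np.vstack([np.hstack([f(A,400,246),f(B,300,246)]),np.hstack([f(C,369,246),f(D,331,246)])])[:,:,::-1])
print("grip",tri([(a,(127.8,194.5)),(b,(206.1,273.5))]))
print("stand",tri([(a,(140.1,198.7)),(b,(211.3,295.4))]),atz(a,(140.1,198.7),0),atz(b,(211.3,295.4),0))
print("block",tri([(a,(261.4,176.4)),(b,(232.1,199.6))]))
print("well",tri([(a,(246.7,171.8)),(b,(230.3,196.8))]),atz(a,(246.7,171.8),.046))
print("tray",tri([(a,(366,219.2)),(b,(303.7,144.4))]))
for uv in [(344,218),(366,212),(389,214)]: print(uv,atz(a,uv,.03),proj(b,atz(a,uv,.03)))
for n,p in(("top",a),("side",b)):
  for t in ["stand","tray","block","tongs"]:
    for d in models.regions_of(p,t)[:4]:
        m=d["region"].astype(np.uint8);ys,xs=np.nonzero(m)
        if len(xs)<5: continue
        r=cv2.minAreaRect(np.c_[xs,ys].astype(np.float32))
        print(n,t,round(d["confidence"],2),np.round(d["at"],0),len(xs),np.round(cv2.boxPoints(r),1).tolist())
```

```text
grip [0.5464 0.2873 0.1048]
stand [0.5462 0.2834 0.0113] [0.5504 0.2872 0.    ] [0.5468 0.2773 0.    ]
block [ 0.6057 -0.0213 -0.015 ]
well [0.6027 0.0135 0.035 ] [0.6027 0.0139 0.046 ]
tray [ 0.4791 -0.2776  0.0085]
(344, 218) [ 0.484 -0.219  0.03 ] [296.9267 150.9377]
(366, 212) [ 0.4969 -0.273   0.03  ] [297.4163 138.6002]
(389, 214) [ 0.4904 -0.3282  0.03  ] [304.174  127.9595]
top stand 0.74 [142. 205.] 348 [[120.19999694824219, 193.0], [152.6999969482422, 186.5], [156.6999969482422, 206.5], [124.19999694824219, 213.0]]
top tray 0.95 [364. 222.] 2474 [[329.0, 205.0], [401.5, 199.1999969482422], [404.3999938964844, 235.39999389648438], [331.8999938964844, 241.3000030517578]]
top tray 0.33 [260. 172.] 1614 [[231.39999389648438, 160.60000610351562], [285.0, 153.60000610351562], [289.29998779296875, 186.89999389648438], [235.6999969482422, 193.89999389648438]]
top block 0.74 [260. 174.] 1639 [[230.89999389648438, 161.0], [284.79998779296875, 152.89999389648438], [289.8999938964844, 187.10000610351562], [236.0, 195.10000610351562]]
top tongs 0.86 [127. 198.] 372 [[112.5999984741211, 
[... 1118 characters left out ...]
648438], [259.0, 173.60000610351562], [241.89999389648438, 220.6999969482422]]
side tongs 0.92 [270. 254.] 554 [[256.0, 236.0], [281.0, 236.0], [281.0, 279.0], [256.0, 279.0]]
side tongs 0.91 [206. 278.] 652 [[195.8000030517578, 254.8000030517578], [214.5, 253.3000030517578], [218.1999969482422, 300.6000061035156], [199.60000610351562, 302.1000061035156]]
side tongs 0.88 [199. 330.] 712 [[184.8000030517578, 304.5], [203.8000030517578, 301.70001220703125], [211.8000030517578, 355.70001220703125], [192.8000030517578, 358.5]]
side tongs 0.76 [172. 268.] 315 [[162.39999389648438, 260.29998779296875], [179.6999969482422, 257.1000061035156], [184.8000030517578, 284.5], [167.5, 287.70001220703125]]
```

View pics/crops1.png

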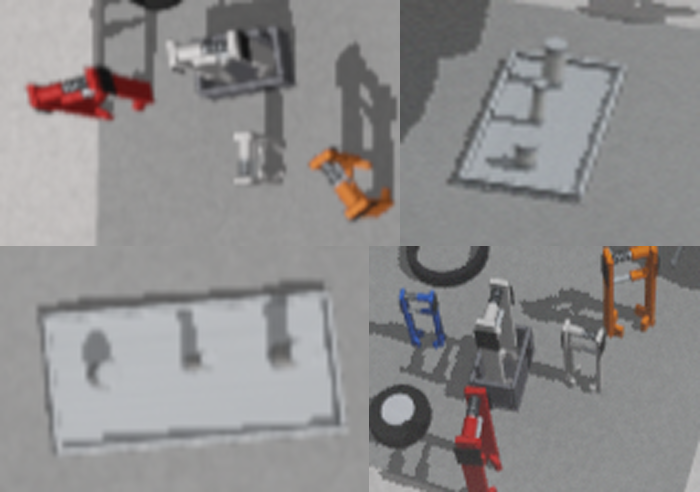

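Confirmed: the white tongs in the stand, and the far (right-most) fuse at about (389,214), which is thick and tall. The middle fuse is thin and the left one is short.

```bash
cat >> h.py <<'E'
def plan(target,yaw_y,stop_dz=None):
    """target TCP pos; yaw_y: world yaw of jaw axis (angle of axis from +y, deg). prints delta in tool axes and twist"""
    s=sensors.get_state();M=R.from_quat(s["tool_rot"]).as_matrix();q=s["joint_positions"]
    d=np.array(target)-s["position"];z=M[:,2];cur=np.degrees(np.arctan2(-z[0],z[1]))
    print("t",round(s["time_s"],2),"pos",np.round(s["position"],4),"tilt",np.round(M[:,1],4),"jawyaw",round(cur,2),"q6",round(q[5],2),"w",round(s["grip_width"],4),"F",np.round(s["force"],2))
    dy=yaw_y-cur
    for k in(-1,0,1):
        print(" worldyaw change",round(dy+180*k,2),"=> twist",round(-(dy+180*k),2), "delta after that twist, cm",np.round(100*(R.from_euler("z",dy+180*k,degrees=True).as_matrix()@M).T@d,2))
    print(" delta now (cm)",np.round(100*M.T@d,2)," x-axis",np.round(M[:,0],3))
E
python3 - <<'E'
from h import *
plan([0.546,0.284,0.30],11)
E
```

```text
t 1.5 pos [ 0.251  -0.5173  0.3039] tilt [-0. -0. -1.] jawyaw -154.11 q6 -0.15 w 0.0851 F [-0.44 -0.32  0.06]
 worldyaw change -14.89 => twist 14.89 delta after that twist, cm [-44.25   0.39 -73.03]
 worldyaw change 165.11 => twist -165.11 delta after that twist, cm [44.25  0.39 73.03]
 worldyaw change 345.11 => twist -345.11 delta after that twist, cm [-44.25   0.39 -73.03]
 delta now (cm) [-61.52   0.39 -59.21]  x-axis [-0.9   -0.437  0.   ]
```

{"name": "servo_tool", "arguments": {"commands": "0 0 0 5 0; 0 0 0 5 0; 0 0 0 4.9 0; -2 0 -3.3 0 0; -2 0 -3.3 0 0", "newtons": 30}}

```text
time_s: 1.92
position: [0.2774, -0.4454, 0.3036]
tool_rot: [-0.066, 0.704, -0.704, 0.067]
force: [0.9, 0.7, 0.0]
grip_width: 0.0857
```

{"name": "servo_tool", "arguments": {"commands": "-2 0 -3.3 0 0; -2 0 -3.3 0 0; -2 0 -3.3 0 0; -2 0 -3.3 0 0; -2 0 -3.3 0 0"}}

```text
time_s: 2.33
position: [0.3447, -0.2622, 0.3041]
tool_rot: [0.067, -0.704, 0.704, -0.068]
force: [0.4, -0.2, 0.2]
grip_width: 0.0856
```

{"name": "servo_tool", "arguments": {"commands": "-2 0 -3.3 0 0; -2 0 -3.3 0 0; -2 0 -3.3 0 0; -2 0 -3.3 0 0; -2 0 -3.3 0 0"}}

```text
time_s: 2.75
position: [0.4114, -0.081, 0.3043]
tool_rot: [0.067, -0.704, 0.704, -0.068]
force: [0.9, -0.6, 0.8]
grip_width: 0.0855
```

{"name": "servo_tool", "arguments": {"commands": "-2 0 -3.3 0 0; -2 0 -3.3 0 0; -2 0 -3.3 0 0; -2 0 -3.3 0 0; -2 0 -3.3 0 0"}}

```text
time_s: 3.17
position: [0.4782, 0.1003, 0.3042]
tool_rot: [0.068, -0.704, 0.704, -0.068]
force: [1.2, -1.5, -0.5]
grip_width: 0.0853
```

{"name": "servo_tool", "arguments": {"commands": "-2 0 -3.3 0 0; -2 0 -3.3 0 0; -1 0 -1.6 0 0; 0 0 0 0 0"}}

```text
time_s: 3.5
position: [0.5121, 0.1919, 0.3039]
tool_rot: [-0.069, 0.704, -0.703, 0.07]
force: [-0.0, -0.7, 0.6]
grip_width: 0.0852
```

Run:
```python
from h import *
np.set_printoptions(precision=4,suppress=True)
plan([0.546,0.284,0.30],11)
p=shot("wrist");save(p,"w1.png",None,1.3)
print(np.array(p["mount"]))
for t,z in(("tongs",.005),("tongs_grip",.11),("stand",0)):
    for d in models.pinpoint(p,t)[:4]: print(t,np.round(d["at"],1),round(d["confidence"],2),atz(p,d["at"],z))
```

```text
t 3.5 pos [0.5121 0.1919 0.3039] tilt [ 0.001   0.0017 -1.    ] jawyaw -168.75 q6 1.57 w 0.0852 F [-0.03 -0.68  0.57]
 worldyaw change -0.25 => twist 0.25 delta after that twist, cm [-5.08  0.41 -8.39]
 worldyaw change 179.75 => twist -179.75 delta after that twist, cm [5.08 0.37 8.4 ]
 worldyaw change 359.75 => twist -359.75 delta after that twist, cm [-5.08  0.41 -8.39]
 delta now (cm) [-5.12  0.41 -8.37]  x-axis [-0.981 -0.195 -0.001]
[[-0.0001  0.9513  0.3081 -0.0793]
 [ 0.0002 -0.3081  0.9513 -0.0704]
 [ 1.      0.0002 -0.0002 -0.0007]
 [ 0.      0.      0.      1.    ]]
tongs [247.6 211.5] 0.94 [0.4439 0.191  0.005 ]
tongs [178.2 114.8] 0.74 [0.5409 0.2869 0.005 ]
tongs [190.2 186.3] 0.71 [0.4619 0.263  0.005 ]
tongs [205.9  31. ] 0.67 [0.6296 0.2696 0.005 ]
tongs_grip [169.6 210.3] 0.92 [0.4733 0.2618 0.11  ]
tongs_grip [146.4 125.6] 0.9 [0.5415 0.2882 0.11  ]
tongs_grip [244.1 256.8] 0.88 [0.4416 0.1907 0.11  ]
tongs_grip [ 16.3 129.9] 0.84 [0.5178 0.3896 0.11  ]
stand [178.8 111. ] 0.77 [0.5444 0.2879 0.    ]
```

View pics/w1.png

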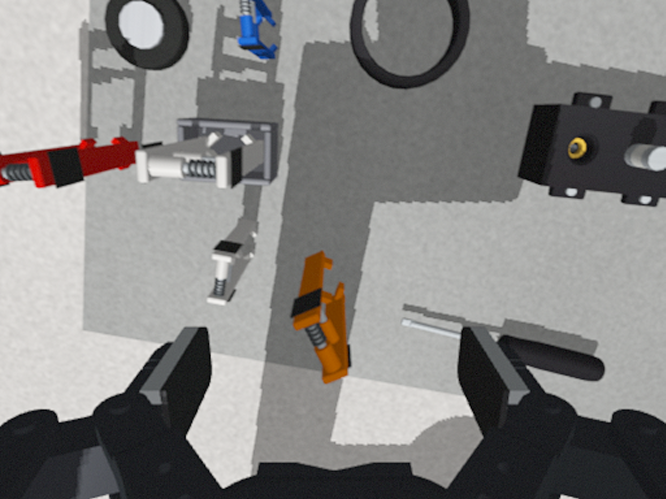

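The wrist view shows the stand tongs at crop (200,160) with red to the left, small white at (225,270) and orange at (320,320). The arm was short of target, so I'll continue and then measure from above.

{"name": "servo_tool", "arguments": {"commands": "-1.7 0 -2.8 0 0; -1.7 0 -2.8 0 0; -1.6 0 -2.8 0 0; 0 1 0 0 0; 0 0 0 0 0"}}

```text
time_s: 4.12
position: [0.5438, 0.2796, 0.292]
tool_rot: [0.069, -0.703, 0.704, -0.067]
force: [0.0, -0.2, -1.3]
grip_width: 0.0853
```

Run:
```python
from h import *
np.set_printoptions(precision=4,suppress=True)
plan([0.544,0.2875,0.164],11)
p=shot("wrist");save(p,"w2.png",None,1.3)
for t,z in(("tongs",.005),("tongs_grip",.11),("stand",0)):
    for d in models.pinpoint(p,t)[:2]: print(t,np.round(d["at"],1),round(d["confidence"],2),atz(p,d["at"],z))
for t in("tongs","stand"):
  for d in models.regions_of(p,t)[:1]:
    m=d["region"];ys,xs=np.nonzero(m);print(t,round(d["confidence"],2),xs.min(),xs.max(),ys.min(),ys.max())
```

```text
t 4.12 pos [0.5438 0.2796 0.292 ] tilt [-0.0031 -0.0016 -1.    ] jawyaw -169.0 q6 1.71 w 0.0853 F [ 0.02 -0.19 -1.25]
 worldyaw change -0.0 => twist 0.0 delta after that twist, cm [-0.21 12.8  -0.79]
 worldyaw change 180.0 => twist -180.0 delta after that twist, cm [ 0.13 12.8   0.76]
 worldyaw change 360.0 => twist -360.0 delta after that twist, cm [-0.21 12.8  -0.79]
 delta now (cm) [-0.21 12.8  -0.79]  x-axis [-0.982 -0.191  0.003]
tongs [279.6  73.3] 0.91 [0.6345 0.2741 0.005 ]
tongs [313.4 249.1] 0.84 [0.446  0.1914 0.005 ]
tongs_grip [331.7 304.8] 0.89 [0.4459 0.1919 0.11  ]
tongs_grip [287.7  74.1] 0.88 [0.6313 0.2746 0.11  ]
tongs 0.93 243 267 209 286
stand 0.82 217 288 135 188
```

View pics/w2.png

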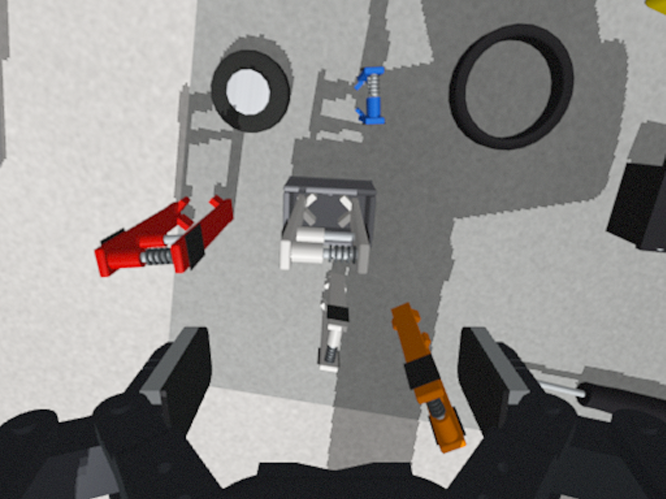

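Run:
```python
from h import *
np.set_printoptions(precision=4,suppress=True)
p=shot("wrist")
g=lambda u,v,z:atz(p,(u/1.3,v/1.3),z)
def yaw(a,b): d=a-b; return np.degrees(np.arctan2(-d[0],d[1])), np.linalg.norm(d)
l,r=g(281,257,.135),g(370,258,.135);print("tongs top",l,r,(l+r)/2,yaw(l,r))
l,r=g(281,269,.135),g(369,272,.135);print("tongs front edge",(l+r)/2,yaw(l,r))
l,r=g(286,178,.045),g(375,181,.045);print("rim back",l,r,(l+r)/2,yaw(l,r))
for w,z in(((0.544,0.2875),.135),((0.544,.2875),.045)): print(proj(p,[*w,z])*1.3)
m=models.regions_of(p,"tongs")
G=cv2.cvtColor(p["pixels"],cv2.COLOR_RGB2GRAY);save(p,"w3.png",(205,125,300,220),6)
```

```text
tongs top [0.5376 0.3091 0.135 ] [0.5466 0.2593 0.135 ] [0.5421 0.2842 0.135 ] (np.float64(10.217419054503303), np.float64(0.050591809026194805))
tongs front edge [0.5343 0.283  0.135 ] (np.float64(8.810177837607482), np.float64(0.05054456052806677))
rim back [0.5669 0.3205 0.045 ] [0.5773 0.2549 0.045 ] [0.5721 0.2877 0.045 ] (np.float64(8.967126505153091), np.float64(0.06648424218949048))
[320.3737 253.3646]
[323.957  215.5691]
```

View pics/w3.png

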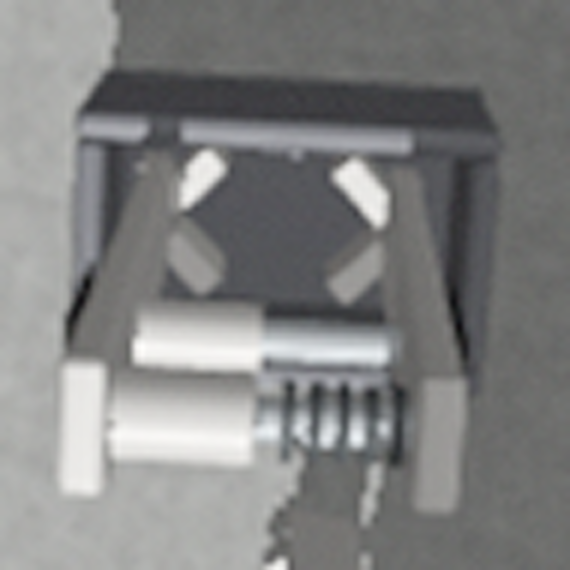

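The tongs' caps sit at crop (82,427) and (438,445). They are tilted about 2.9° relative to the tool, so the tongs' yaw is about 8.5° with their centre near (0.542, 0.2855). Descending around them.

{"name": "servo_tool", "arguments": {"commands": "0 0 -0.6 2.5 0; 0 3.2 0 0 0; 0 3.2 0 0 0; 0 3.2 0 0 0; 0 3.2 0 0 0", "newtons": 40}}

```text
time_s: 4.93
position: [0.5435, 0.2859, 0.1654]
tool_rot: [-0.052, 0.705, -0.705, 0.053]
force: [-0.0, -0.4, -0.4]
grip_width: 0.0856
```

{"name": "servo_tool", "arguments": {"commands": "0 0 0 0 60; 0 0 0 0 80; 0 0 0 0 100; 0 0 0 0 110; 0 0 0 0 110"}}

```text
time_s: 5.35
position: [0.5449, 0.2866, 0.1688]
tool_rot: [-0.051, 0.706, -0.705, 0.054]
force: [-0.0, -0.3, -0.3]
grip_width: 0.0486
```

Run:
```python
from h import *
np.set_printoptions(precision=4,suppress=True)
plan([0.542,0.2855,0.164],8.5)
```

```text
t 5.35 pos [0.5449 0.2866 0.1688] tilt [ 0.0049  0.0018 -1.    ] jawyaw -171.52 q6 1.77 w 0.0486 F [-0.01 -0.34 -0.3 ]
 worldyaw change 0.02 => twist -0.02 delta after that twist, cm [0.31 0.48 0.07]
 worldyaw change 180.02 => twist -180.02 delta after that twist, cm [-0.3   0.48 -0.07]
 worldyaw change 360.02 => twist -360.02 delta after that twist, cm [0.31 0.48 0.07]
 delta now (cm) [0.3  0.48 0.07]  x-axis [-0.989 -0.148 -0.005]
```

{"name": "servo_tool", "arguments": {"commands": "0 0 0 0 85; 0 0 0 0 85; 0.25 0.4 0.1 0 85; 0 0 0 0 85; 0 0 0 0 85"}}

```text
time_s: 5.77
position: [0.5405, 0.2846, 0.1615]
tool_rot: [0.053, -0.705, 0.705, -0.052]
force: [0.2, 0.9, -0.2]
grip_width: 0.057
```

{"name": "servo_tool", "arguments": {"commands": "0 0 0 0 100; 0 0 0 0 110; 0 0 0 0 116; 0 0 0 0 116; 0 0 0 0 116"}}

```text
time_s: 6.18
position: [0.541, 0.2847, 0.162]
tool_rot: [0.052, -0.705, 0.705, -0.052]
force: [-0.5, -0.5, 0.7]
grip_width: 0.0465
```

Run:
```python
from h import *
np.set_printoptions(precision=4,suppress=True)
plan([0.542,0.2855,0.164],8.5)
```

```text
t 6.18 pos [0.541  0.2847 0.162 ] tilt [ 0.0001 -0.     -1.    ] jawyaw -171.51 q6 1.77 w 0.0465 F [-0.47 -0.53  0.72]
 worldyaw change 0.01 => twist -0.01 delta after that twist, cm [-0.11 -0.2  -0.06]
 worldyaw change 180.01 => twist -180.01 delta after that twist, cm [ 0.11 -0.2   0.06]
 worldyaw change 360.01 => twist -360.01 delta after that twist, cm [-0.11 -0.2  -0.06]
 delta now (cm) [-0.11 -0.2  -0.06]  x-axis [-0.989 -0.148 -0.   ]
```

{"name": "servo_tool", "arguments": {"commands": "0 0 0 0 130; 0 0 0 0 140; 0 -0.5 0 0 140; 0 -1.5 0 0 140; 0 -2 0 0 140"}}

```text
time_s: 6.6
position: [0.5391, 0.284, 0.1995]
tool_rot: [0.054, -0.705, 0.706, -0.05]
force: [0.0, -0.1, -0.6]
grip_width: 0.0387
```

{"name": "servo_tool", "arguments": {"commands": "0 -2.5 0 0 140; 0 -2.5 0 0 140; 0 -2.5 0 0 140; 0 -2.5 0 0 140; 0 -1 0 0 140"}}

```text
time_s: 7.02
position: [0.5421, 0.2852, 0.3159]
tool_rot: [-0.05, 0.706, -0.705, 0.054]
force: [0.1, 0.1, -0.9]
grip_width: 0.0386
```

Run:
```python
from h import *
np.set_printoptions(precision=4,suppress=True)
plan([0.49,-0.328,0.31],4.6)
p=shot("wrist");save(p,"w4.png",None,1.3)
```

```text
t 7.02 pos [0.5421 0.2852 0.3159] tilt [ 0.0057  0.0021 -1.    ] jawyaw -171.51 q6 1.77 w 0.0386 F [ 0.15  0.09 -0.86]
 worldyaw change -3.89 => twist 3.89 delta after that twist, cm [10.12  0.46 60.71]
 worldyaw change 176.11 => twist -176.11 delta after that twist, cm [-10.11   0.73 -60.7 ]
 worldyaw change 356.11 => twist -356.11 delta after that twist, cm [10.12  0.46 60.71]
 delta now (cm) [14.21  0.44 59.88]  x-axis [-0.989 -0.148 -0.006]
```

View pics/w4.png

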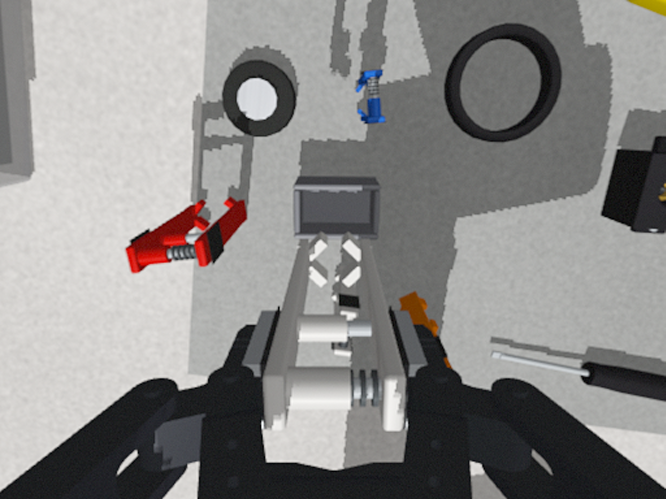

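The tongs are lifted and upright, and the stand is empty behind them at (336,206). Now to the tray.

{"name": "servo_tool", "arguments": {"commands": "0 0 0 3.9 140; 0.3 0 2 0 140; 0.6 0 3.6 0 140; 0.6 0 3.6 0 140; 0.6 0 3.6 0 140"}}

```text
time_s: 7.48
position: [0.5289, 0.1544, 0.3095]
tool_rot: [0.03, -0.706, 0.707, -0.028]
force: [1.0, -0.6, -1.3]
grip_width: 0.0386
```

{"name": "servo_tool", "arguments": {"commands": "0.6 0 3.6 0 140; 0.6 0 3.6 0 140; 0.6 0 3.6 0 140; 0.6 0 3.6 0 140; 0.6 0 3.6 0 140"}}

```text
time_s: 7.9
position: [0.5134, -0.0278, 0.3098]
tool_rot: [-0.029, 0.707, -0.706, 0.027]
force: [1.4, 0.2, -0.3]
grip_width: 0.0385
```

{"name": "servo_tool", "arguments": {"commands": "0.6 0 3.6 0 140; 0.6 0 3.6 0 140; 0.6 0 3.6 0 140; 0.6 0 3.6 0 140; 0.6 0 3.6 0 140"}}

```text
time_s: 8.32
position: [0.498, -0.2094, 0.3097]
tool_rot: [-0.029, 0.707, -0.706, 0.027]
force: [1.7, -0.1, -0.7]
grip_width: 0.0388
```

{"name": "servo_tool", "arguments": {"commands": "0.6 0 3.6 0 140; 0.6 0 3.6 0 140; 0.3 0 1 0 140; 0 0 0 0 118; 0 0 0 0 118"}}

```text
time_s: 8.73
position: [0.4901, -0.2908, 0.31]
tool_rot: [-0.029, 0.708, -0.705, 0.027]
force: [0.2, 0.3, -0.5]
grip_width: 0.0457
```

Run:
```python
from h import *
np.set_printoptions(precision=4,suppress=True)
plan([0.49,-0.328,0.31],4.6)
p=shot("wrist");save(p,"w5.png",None,1.5)
for t,z in(("fuse_center",.0265),("fuse_thin_center",.0265),("fuse_short_center",.0175),("tray",0)):
    for d in models.pinpoint(p,t)[:3]: print(t,np.round(d["at"],1),round(d["confidence"],2),atz(p,d["at"],z))
```

```text
t 8.73 pos [ 0.4901 -0.2908  0.31  ] tilt [-0.0023  0.003  -1.    ] jawyaw -175.5 q6 0.8 w 0.0457 F [ 0.21  0.29 -0.45]
 worldyaw change 0.1 => twist -0.1 delta after that twist, cm [ 0.31 -0.01  3.71]
 worldyaw change 180.1 => twist -180.1 delta after that twist, cm [-0.31  0.01 -3.71]
 worldyaw change 360.1 => twist -360.1 delta after that twist, cm [ 0.31 -0.01  3.71]
 delta now (cm) [ 0.3  -0.01  3.71]  x-axis [-0.997 -0.079  0.002]
fuse_center [296.8 167.2] 0.83 [ 0.4839 -0.3337  0.0265]
fuse_thin_center [245.7 165.1] 0.55 [ 0.4818 -0.2773  0.0265]
fuse_short_center [198.9 162.1] 0.61 [ 0.4789 -0.2243  0.0175]
fuse_short_center [295.1 167.2] 0.28 [ 0.4816 -0.333   0.0175]
tray [245.7 162.4] 0.65 [ 0.4785 -0.2766  0.    ]
```

View pics/w5.png

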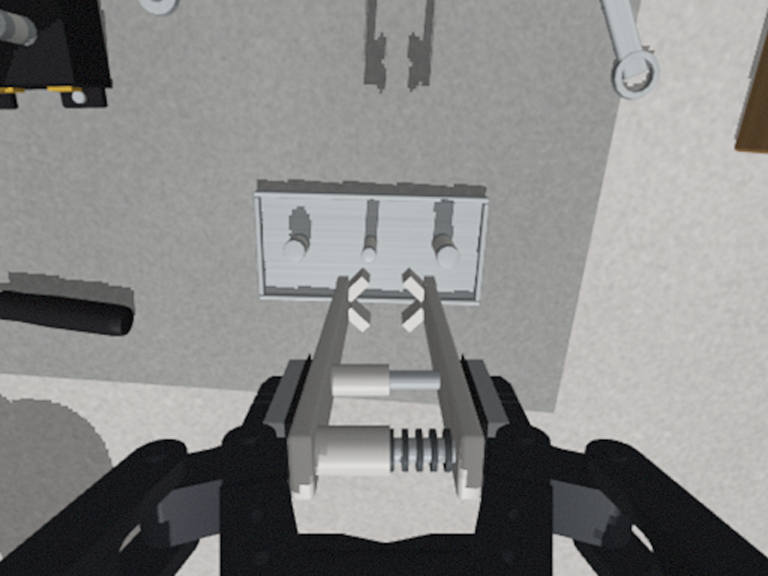

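Run:
```python
from h import *
np.set_printoptions(precision=4,suppress=True)
p=shot("wrist")
g=lambda u,v,z:atz(p,(u/1.5,v/1.5),z)
print("jaw centre",g(385.5,301.5,.169), "fuse top",g(447,257,.049),"foot-ish",g(443,237,.004))
for d in models.regions_of(p,"fuse_center")[:3]:
    ys,xs=np.nonzero(d["region"]);print(round(d["confidence"],2),xs.min(),xs.max(),ys.min(),ys.max(),len(xs))
plan([0.484,-0.3335,0.25],4.5)
X=np.array([0.484,-0.3335,0.049]);print(proj(p,X)*1.5)
s=shot("side");t=shot("top")
for q,n in((s,"side"),(t,"top")):
    print(n,proj(q,[.484,-.3335,.0265]),[(np.round(d["at"],1),round(d["confidence"],2)) for d in models.pinpoint(q,"fuse_center")[:3]])
```

```text
jaw centre [ 0.4933 -0.2886  0.169 ] fuse top [ 0.4863 -0.332   0.049 ] foot-ish [ 0.4908 -0.3337  0.004 ]
0.53 288 304 156 178 282
t 9.08 pos [ 0.4912 -0.2899  0.312 ] tilt [ 0.0002  0.     -1.    ] jawyaw -175.31 q6 0.8 w 0.0459 F [-0.07  0.21 -0.34]
 worldyaw change -0.19 => twist 0.19 delta after that twist, cm [1.06 6.2  4.29]
 worldyaw change 179.81 => twist -179.81 delta after that twist, cm [-1.06  6.2  -4.29]
 worldyaw change 359.81 => twist -359.81 delta after that twist, cm [1.06 6.2  4.29]
 delta now (cm) [1.07 6.2  4.28]  x-axis [-0.997 -0.082 -0.   ]
[448.717  260.4073]
side [306.552  128.2212] [(array([306.4, 129.9]), 0.44)]
top [390.9529 216.6529] [(array([392.3, 214.9]), 0.62)]
```

{"name": "servo_tool", "arguments": {"commands": "0.3 0 1.2 0 118; 0.4 0 1.6 0 118; 0.4 0 1.5 0 118; 0 2.5 0 0 118; 0 2.5 0 0 118"}}

```text
time_s: 9.7
position: [0.4837, -0.3389, 0.2637]
tool_rot: [0.026, -0.705, 0.708, -0.029]
force: [0.0, 0.4, -1.7]
grip_width: 0.0462
```

{"name": "servo_tool", "arguments": {"commands": "0 2 0 0 118; 0 1 0 0 118; 0 0 0 0 118; 0 0 0 0 118; 0 0 0 0 118"}}

```text
time_s: 10.12
position: [0.4839, -0.3361, 0.2335]
tool_rot: [0.027, -0.706, 0.707, -0.029]
force: [-0.1, -0.6, -1.3]
grip_width: 0.0458
```

Run:
```python
from h import *
np.set_printoptions(precision=4,suppress=True)
plan([0.4835,-0.334,0.232],4.5)
p=shot("wrist");save(p,"w6.png",(170,120,340,260),4.5)
```

```text
t 10.12 pos [ 0.4839 -0.3361  0.2335] tilt [ 0.0021 -0.0021 -1.    ] jawyaw -175.44 q6 0.74 w 0.0458 F [-0.13 -0.58 -1.28]
 worldyaw change -0.06 => twist 0.06 delta after that twist, cm [ 0.02  0.15 -0.22]
 worldyaw change 179.94 => twist -179.94 delta after that twist, cm [-0.02  0.15  0.22]
 worldyaw change 359.94 => twist -359.94 delta after that twist, cm [ 0.02  0.15 -0.22]
 delta now (cm) [ 0.02  0.15 -0.22]  x-axis [-0.997 -0.079 -0.002]
```

View pics/w6.png

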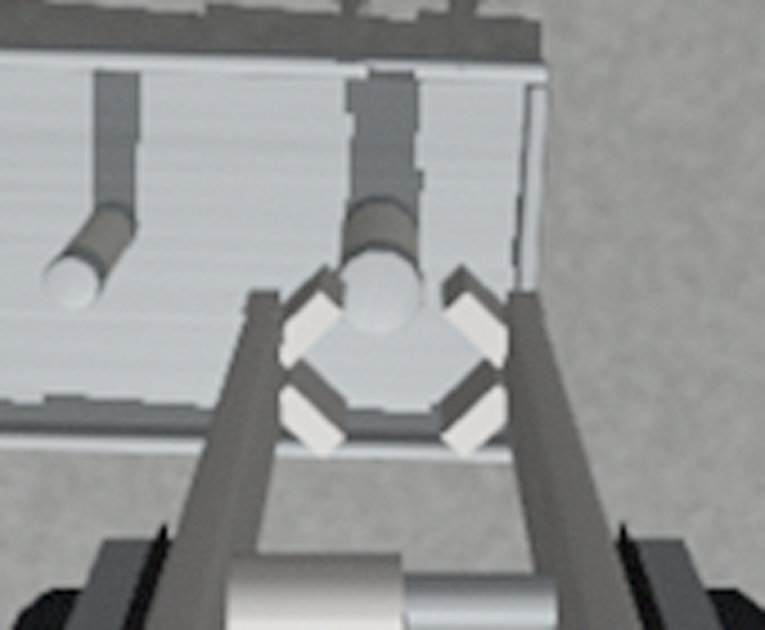

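Run:
```python
from h import *
np.set_printoptions(precision=4,suppress=True)
p=shot("wrist")
plan([0.4835,-0.334,0.232],4.5)
g=lambda u,v,z:atz(p,(170+u/4.5,120+v/4.5),z)
j=g(394,374,.0925);f=g(381.5,291,.049);print("jaw",j,"fuse",f,"jaw->fuse",f-j)
print([g(u,v,.0925) for u,v in((343,295),(344,438),(442,295),(444,438))])
for d in models.regions_of(p,"fuse_center")[:2]:
    ys,xs=np.nonzero(d["region"]);print(round(d["confidence"],2),xs.min(),xs.max(),ys.min(),ys.max(),len(xs))
d=f-j; M=R.from_quat(sensors.get_state()["tool_rot"]).as_matrix();print("tool cm",100*M.T@d)
```

```text
t 10.22 pos [ 0.4841 -0.3359  0.2339] tilt [ 0.0027 -0.0027 -1.    ] jawyaw -175.42 q6 0.74 w 0.0458 F [ 0.02 -0.39 -2.25]
 worldyaw change -0.08 => twist 0.08 delta after that twist, cm [ 0.05  0.19 -0.19]
 worldyaw change 179.92 => twist -179.92 delta after that twist, cm [-0.05  0.2   0.19]
 worldyaw change 359.92 => twist -359.92 delta after that twist, cm [ 0.05  0.19 -0.19]
 delta now (cm) [ 0.05  0.19 -0.19]  x-axis [-0.997 -0.08  -0.003]
jaw [ 0.4857 -0.336   0.0925] fuse [ 0.4855 -0.334   0.049 ] jaw->fuse [-0.0002  0.002  -0.0435]
[array([ 0.4976, -0.3274,  0.0925]), array([ 0.4746, -0.3292,  0.0925]), array([ 0.4987, -0.3421,  0.0925]), array([ 0.4758, -0.3445,  0.0925])]
0.73 245 262 163 193 488
tool cm [ 0.0117  4.3494 -0.217 ]
```

{"name": "servo_tool", "arguments": {"commands": "0 0 -0.2 0 118; 0 0.5 0 0 118; 0 1 0 0 118; 0 0.8 0 0 118; 0 0 0 0 118"}}

```text
time_s: 10.68
position: [0.4818, -0.3316, 0.2058]
tool_rot: [-0.03, 0.708, -0.705, 0.027]
force: [-0.1, 0.6, -0.9]
grip_width: 0.046
```

{"name": "servo_tool", "arguments": {"commands": "0 0.7 0 0 118; 0 0.6 0 0 118; 0 0.4 0 0 118; 0 0 0 0 118; 0 0 0 0 118"}}

```text
time_s: 11.1
position: [0.483, -0.3327, 0.1914]
tool_rot: [-0.028, 0.707, -0.706, 0.028]
force: [-0.5, 0.3, -1.3]
grip_width: 0.0462
```

Run:
```python
from h import *
np.set_printoptions(precision=4,suppress=True)
plan([0.4835,-0.334,0.193],4.5)
p=shot("wrist");save(p,"w7.png",(170,120,340,260),3)
```

```text
t 11.1 pos [ 0.483  -0.3327  0.1914] tilt [-0.0007  0.0006 -1.    ] jawyaw -175.42 q6 0.74 w 0.0462 F [-0.49  0.35 -1.27]
 worldyaw change -0.08 => twist 0.08 delta after that twist, cm [-0.04 -0.16  0.13]
 worldyaw change 179.92 => twist -179.92 delta after that twist, cm [ 0.04 -0.16 -0.13]
 worldyaw change 359.92 => twist -359.92 delta after that twist, cm [-0.04 -0.16  0.13]
 delta now (cm) [-0.04 -0.16  0.13]  x-axis [-0.997 -0.08   0.001]
```

View pics/w7.png

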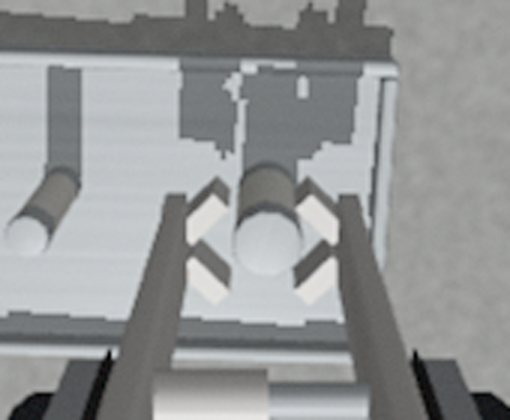

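The fuse is between the jaws, with its top at crop (268,243) and the jaws at 210 and 320. Squeezing.

{"name": "servo_tool", "arguments": {"commands": "0 -0.1 0 0 130; 0 0 0 0 145; 0 0 0 0 165; 0 0 0 0 190; 0 0 0 0 190", "newtons": 40}}

```text
time_s: 11.57
position: [0.4836, -0.3332, 0.1938]
tool_rot: [0.028, -0.706, 0.707, -0.029]
force: [-0.2, 0.2, 1.4]
grip_width: 0.0318
```

{"name": "servo_tool", "arguments": {"commands": "0 0 0 0 190; 0 -0.5 0 0 190; 0 -1.5 0 0 190; 0 -2 0 0 190; 0 -2.5 0 0 190"}}

```text
time_s: 11.98
position: [0.4819, -0.3317, 0.2562]
tool_rot: [-0.03, 0.708, -0.705, 0.027]
force: [0.9, 0.0, -1.4]
grip_width: 0.0319
```

{"name": "servo_tool", "arguments": {"commands": "0 -2.5 0 0 190; 0 -2 0 0 190; 0 -0.5 0 0 190; 0 0 0 0 190; 0 0 0 0 190"}}

```text
time_s: 12.4
position: [0.4827, -0.3324, 0.3067]
tool_rot: [-0.029, 0.707, -0.706, 0.028]
force: [-0.7, -0.0, -1.3]
grip_width: 0.0317
```

Run:
```python
from h import *
np.set_printoptions(precision=4,suppress=True)
plan([0.603,0.0139,0.30],8.3)
p=shot("wrist");save(p,"w8.png",(130,60,380,260),2.8)
t=shot("top");s=shot("side")
for q,n in((t,"top"),(s,"side")):
    for k in("well","block"): print(n,k,[(np.round(d["at"],1),round(d["confidence"],2)) for d in models.pinpoint(q,k)[:2]])
```

```text
t 12.4 pos [ 0.4827 -0.3324  0.3067] tilt [-0.0013  0.0013 -1.    ] jawyaw -175.41 q6 0.74 w 0.0317 F [-0.74 -0.05 -1.33]
 worldyaw change 3.71 => twist -3.71 delta after that twist, cm [-16.91   0.7  -32.53]
 worldyaw change 183.71 => twist -183.71 delta after that twist, cm [16.9   0.65 32.53]
 worldyaw change 363.71 => twist -363.71 delta after that twist, cm [-16.91   0.7  -32.53]
 delta now (cm) [-14.76   0.7  -33.56]  x-axis [-0.997 -0.08   0.001]
top well [(array([243.5, 172.3]), 0.78)]
top block [(array([258.1, 175.6]), 0.67)]
side well [(array([228. , 193.3]), 0.83)]
side block [(array([233.4, 198. ]), 0.81)]
```

View pics/w8.png

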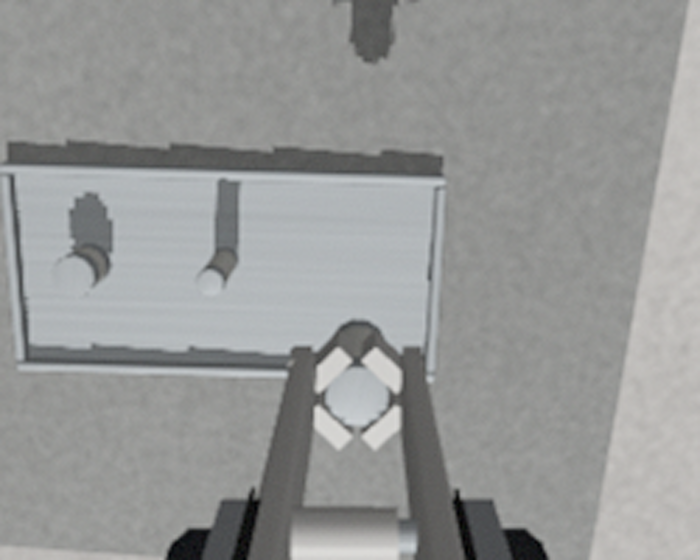

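The fuse hangs upright in the jaws at crop (357,396), and the thin and short fuses are untouched. To the block.

{"name": "servo_tool", "arguments": {"commands": "0 0 0 -3.7 190; -1 0 -2 0 190; -1.7 0 -3.2 0 190; -1.7 0 -3.2 0 190; -1.7 0 -3.2 0 190"}}

```text
time_s: 13.17
position: [0.5269, -0.2083, 0.3076]
tool_rot: [-0.051, 0.705, -0.705, 0.05]
force: [0.6, 0.2, -1.0]
grip_width: 0.0319
```

{"name": "servo_tool", "arguments": {"commands": "-1.7 0 -3.2 0 190; -1.7 0 -3.2 0 190; -1.7 0 -3.2 0 190; -1.7 0 -3.2 0 190; -1.7 0 -3.2 0 190"}}

```text
time_s: 13.58
position: [0.5881, -0.0369, 0.3077]
tool_rot: [-0.051, 0.705, -0.705, 0.051]
force: [-0.3, -0.4, -2.4]
grip_width: 0.0314
```

{"name": "servo_tool", "arguments": {"commands": "-1.7 0 -3.2 0 190; -0.6 0 -1.6 0 190; 0 0 0 0 190; 0 0 0 0 190; 0 0 0 0 190"}}

```text
time_s: 14.0
position: [0.6035, 0.0116, 0.3075]
tool_rot: [0.051, -0.705, 0.705, -0.051]
force: [0.2, -0.0, -0.9]
grip_width: 0.0321
```

Run:
```python
from h import *
np.set_printoptions(precision=4,suppress=True)
p=shot("wrist");plan([0.603,0.0145,0.30],8.3)
for k,z in(("well",.046),("block",0),("fuse_center",.30-.157-.009)):
    for d in models.pinpoint(p,k)[:3]: print(k,np.round(d["at"],1),round(d["confidence"],2),atz(p,d["at"],z))
t=shot("top");s=shot("side")
for q,n in((t,"top"),(s,"side")):
    for k,z in(("well",.046),("block",0)): 
        for d in models.pinpoint(q,k)[:2]: print(n,k,np.round(d["at"],1),round(d["confidence"],2),atz(q,d["at"],z))
save(p,"w9.png",(130,60,380,260),3)
```

```text
t 14.05 pos [0.6035 0.0111 0.3076] tilt [-0.0006 -0.0005 -1.    ] jawyaw -171.77 q6 1.3 w 0.0316 F [-0.   -0.61 -0.92]
 worldyaw change 0.07 => twist -0.07 delta after that twist, cm [-0.    0.76 -0.34]
 worldyaw change 180.07 => twist -180.07 delta after that twist, cm [0.   0.76 0.34]
 worldyaw change 360.07 => twist -360.07 delta after that twist, cm [-0.    0.76 -0.34]
 delta now (cm) [-0.    0.76 -0.34]  x-axis [-0.99  -0.143  0.001]
well [233.2 274.7] 0.51 [0.4695 0.0204 0.046 ]
block [283.4 160.1] 0.67 [ 0.6013 -0.0194  0.    ]
fuse_center [257.7 192. ] 0.73 [0.602  0.0115 0.134 ]
top well [245.  173.3] 0.58 [0.5991 0.0181 0.046 ]
top block [258.8 175.9] 0.67 [ 0.5992 -0.0159  0.    ]
top block [366.  220.9] 0.5 [ 0.4769 -0.2792  0.    ]
side well [228.1 196.7] 0.59 [0.6019 0.0241 0.046 ]
side block [231.3 199.1] 0.92 [ 0.6085 -0.0091  0.    ]
side block [226. 166.] 0.27 [ 0.6696 -0.126   0.    ]
```

View pics/w9.png

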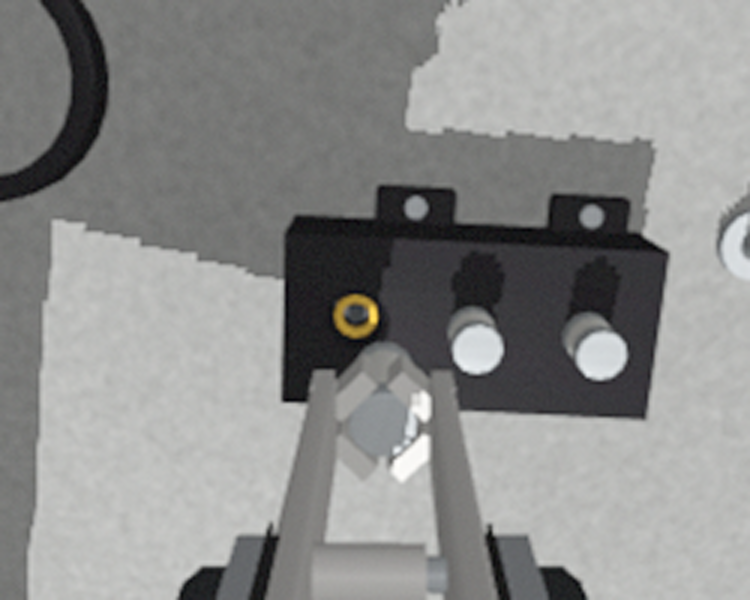

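```bash
cat > well.py <<'E'
from h import *
np.set_printoptions(precision=4,suppress=True)
def brass(p,win=(235,150,265,182)):
    hsv=cv2.cvtColor(p["pixels"],cv2.COLOR_RGB2HSV);x0,y0,x1,y1=win
    m=cv2.inRange(hsv,(12,90,60),(35,255,255)); k=np.zeros_like(m);k[y0:y1,x0:x1]=m[y0:y1,x0:x1]
    n,l,st,c=cv2.connectedComponentsWithStats(k); i=1+np.argmax(st[1:,4]); pts=np.argwhere(l==i)[:,::-1].astype(np.float32)
    (cx,cy),r=cv2.minEnclosingCircle(pts); x,y,w,h=st[i][:4]; return (cx,cy),r,(x+(w-1)/2,y+(h-1)/2,w,h)
E
python3 - <<'E'
from well import *
p=shot("wrist");plan([0.603,0.0145,0.30],8.3)
c,r,b=brass(p);print("brass",c,r,b);w=atz(p,b[:2],.036);print("well",w)
g=lambda u,v,z:atz(p,(130+u/3-.33,60+v/3-.33),z)
f1,f2=g(477,349,.072),g(600,355,.072);print(f1,f2,"gap",np.linalg.norm(f1-f2),"extrap",f1+(f1-f2))
top=g(382,420,.164);print("fuse top",top)
z0=.3076-.157-.0314
print("foot z",z0,"if vertical, foot bottom px crop",[((proj(p,[top[0]+dx,top[1]+dy,z0])-[130,60])*3).round(1) for dx,dy in((0,0),(.008,0))])
E
```

```text
t 14.55 pos [0.6037 0.0119 0.3079] tilt [ 0.0001  0.     -1.    ] jawyaw -171.73 q6 1.3 w 0.0318 F [ 0.2   0.26 -1.7 ]
 worldyaw change 0.03 => twist -0.03 delta after that twist, cm [ 0.03  0.79 -0.27]
 worldyaw change 180.03 => twist -180.03 delta after that twist, cm [-0.03  0.79  0.27]
 worldyaw change 360.03 => twist -360.03 delta after that twist, cm [ 0.03  0.79 -0.27]
 delta now (cm) [ 0.03  0.79 -0.27]  x-axis [-0.99  -0.144 -0.   ]
brass (248.44029235839844, 165.08209228515625) 7.726228713989258 (np.float64(248.5), np.float64(165.0), np.int32(16), np.int32(15))
well [0.5986 0.0209 0.036 ]
[ 0.6022 -0.0185  0.072 ] [ 0.6059 -0.0581  0.072 ] gap 0.039696006868059325 extrap [0.5985 0.021  0.072 ]
fuse top [0.6063 0.0129 0.164 ]
foot z 0.11919999999999999 if vertical, foot bottom px crop [array([381. , 363.9]), array([385.3, 335.8])]
```

The brass collar at crop (357,316) gives the well at (0.5986, 0.0210). Extrapolating from the two seated fuses gives the same point. The fuse foot is about 1 mm off the TCP axis. Centring and lowering part-way.

{"name": "servo_tool", "arguments": {"commands": "0.2 0 -0.4 0 190; 0.3 0 -0.5 0 190; 0 1.2 0 0 190; 0 1.6 0 0 190; 0 1.2 0 0 190"}}

```text
time_s: 14.97
position: [0.5968, 0.0208, 0.2663]
tool_rot: [-0.052, 0.705, -0.705, 0.051]
force: [0.4, -0.6, -1.6]
grip_width: 0.0321
```

{"name": "servo_tool", "arguments": {"commands": "0 0 0 0 190; 0 0 0 0 190; 0 0 0 0 190; 0 0 0 0 190"}}

```text
time_s: 15.3
position: [0.5981, 0.0202, 0.2688]
tool_rot: [0.05, -0.705, 0.705, -0.052]
force: [0.2, -0.2, -0.8]
grip_width: 0.0316
```

Run:
```python
from well import *
p=shot("wrist");plan([0.5973,0.0201,0.243],8.3)
print("pred collar px",proj(p,[.5986,.021,.036]),"mouth",proj(p,[.5986,.021,.046]))
c,r,b=brass(p,(225,130,285,200));print("brass",c,r,b,atz(p,b[:2],.036))
s=sensors.get_state();P=s["position"];ft=P+[.0026,.001,-.157+.0136]
print("pred fuse top px",proj(p,ft),"foot",proj(p,P+[.0013,.0009,-.1884]))
for d in models.regions_of(p,"fuse_center")[:2]:
    ys,xs=np.nonzero(d["region"]);print(round(d["confidence"],2),xs.min(),xs.max(),ys.min(),ys.max(),len(xs))
u=proj(p,P+[.0013,.0009,-.1884]);x=int(u[0])
for row in range(int(u[1])-14,int(u[1])+12): print(row,p["pixels"][row,x-14:x+16:3].sum(-1))
```

```text
t 15.35 pos [0.5981 0.0202 0.269 ] tilt [ 0.0021 -0.0002 -1.    ] jawyaw -171.71 q6 1.32 w 0.0316 F [ 0.38 -0.2  -1.31]
 worldyaw change 0.01 => twist -0.01 delta after that twist, cm [ 0.09  2.59 -0.  ]
 worldyaw change 180.01 => twist -180.01 delta after that twist, cm [-0.08  2.6  -0.  ]
 worldyaw change 360.01 => twist -360.01 delta after that twist, cm [ 0.09  2.59 -0.  ]
 delta now (cm) [ 0.09  2.59 -0.  ]  x-axis [-0.99  -0.144 -0.002]
pred collar px [256.9051 170.7548] mouth [256.9065 173.4822]
brass (256.8125, 170.5) 8.560774803161621 (np.float64(257.0), np.float64(169.0), np.int32(17), np.int32(13)) [0.6003 0.0212 0.036 ]
pred fuse top px [257.0605 200.4309] foot [256.9207 183.4435]
0.62 246 268 174 211 509
0.57 208 301 178 328 7973
169 [112 102  94 406 298 221 348 546  99 209]
170 [115 108 108 405 281 224 300 586  80 176]
171 [126 111  77 399 225 234 187 601  67 157]
172 [108 104  76 421 132 226  76 602  54 156]
173 [115  98  80 427 117 205 174 538  60 157]
174 [115 108  67 418 289 313 336 402  66 143]
175 [113 102  76 373 355 382 389 392  71 134]
176 [100 117  93 318 357 415 414 381  80 146]
177 [103 106  91 346 405 457 461 407 151 161]
178 [109 111  75 415 436 455 485 420 265 197]
179 [114 114 190 443 444 460 487 397 349 218]
180 [111 107 301 433 449 463 464 387 428 227]
181 [111 104 371 442 450 467 419 389 459 219]
182 [ 97 156 392 438 457 469 381 389 452 306]
183 [137 294 383 453 453 468 381 392 452 424]
184 [145 372 376 498 452 469 377 468 451 461]
185 [183 390 427 542 446 469 381 535 469 451]
186 [315 380 506 549 464 472 408 554 514 452]
187 [398 373 542 544 511 421 487 545 545 456]
188 [421 422 545 542 542 362 542 545 549 492]
189 [407 503 545 539 531 365 535 544 547 535]
190 [412 539 542 547 456 409 470 543 540 542]
191 [477 541 543 544 449 478 486 547 540 543]
192 [517 541 541 538 491 505 503 545 544 542]
193 [526 545 544 513 496 494 492 522 543 546]
194 [522 546 545 489 492 492 497 499 544 546]
```

Well and foot agree with the predictions to within about 0.5 mm. Lowering into the bore and watching the force.

{"name": "servo_tool", "arguments": {"commands": "0.05 1 0 0 190; 0 1 0 0 190; 0 0.8 0 0 190; 0 0.4 0 0 190; 0 0 0 0 190"}}

```text
time_s: 15.82
position: [0.596, 0.0203, 0.2336]
tool_rot: [-0.052, 0.706, -0.705, 0.05]
force: [0.3, 0.1, -0.1]
grip_width: 0.0319
```

{"name": "servo_tool", "arguments": {"commands": "0 0.3 0 0 190; 0 0.3 0 0 190; 0 0.2 0 0 190; 0 0 0 0 190; 0 0 0 0 190"}}

```text
time_s: 16.23
position: [0.5969, 0.0202, 0.2279]
tool_rot: [-0.051, 0.705, -0.705, 0.051]
force: [-0.0, -0.6, -1.5]
grip_width: 0.0312
```

{"name": "servo_tool", "arguments": {"commands": "0 0.15 0 0 190; 0 0.15 0 0 190; 0 0 0 0 190; 0 0 0 0 190"}}

```text
time_s: 16.57
position: [0.5973, 0.0202, 0.2254]
tool_rot: [0.051, -0.705, 0.705, -0.051]
force: [0.2, 1.0, 0.5]
grip_width: 0.0314
```

{"name": "servo_tool", "arguments": {"commands": "0 0.1 0 0 190; 0 0.1 0 0 190; 0 0 0 0 190"}}

```text
time_s: 16.82
position: [0.5974, 0.0202, 0.2237]
tool_rot: [0.051, -0.705, 0.705, -0.052]
force: [-1.0, 0.2, 4.9]
grip_width: 0.0318
```

The collar drag reads about 4.9 (roughly 6 N above the free reading), with contact at TCP z of about 0.2245. The stop is at least 3 mm below that, so I'll use small steps.

{"name": "servo_tool", "arguments": {"commands": "0 0.07 0 0 190; 0 0.07 0 0 190; 0 0 0 0 190; 0 0 0 0 190"}}

```text
time_s: 17.15
position: [0.5973, 0.0202, 0.2217]
tool_rot: [0.051, -0.705, 0.705, -0.052]
force: [-0.3, -0.5, 4.1]
grip_width: 0.0318
```

{"name": "servo_tool", "arguments": {"commands": "0 0.08 0 0 190; 0 0 0 0 190; 0 0 0 0 190"}}

```text
time_s: 17.4
position: [0.5974, 0.0202, 0.2216]
tool_rot: [0.051, -0.705, 0.705, -0.052]
force: [-0.7, 0.1, 7.3]
grip_width: 0.0318
```

{"name": "servo_tool", "arguments": {"commands": "0 0.03 0 0 190; 0 0 0 0 190; 0 0 0 0 190"}}

```text
time_s: 17.65
position: [0.5975, 0.0202, 0.2216]
tool_rot: [0.051, -0.705, 0.705, -0.052]
force: [-1.0, 0.5, 8.1]
grip_width: 0.0316
```

Run:
```python
from h import *
for _ in range(3):
    s=sensors.get_state();print(round(s["time_s"],2),s["position"].round(4),s["force"].round(2));optics.read_camera("side")
```

```text
17.65 [0.5975 0.0202 0.2216] [-0.97  0.46  8.06]
17.7 [0.5974 0.0202 0.2216] [-1.33  0.57  8.06]
17.75 [0.5975 0.0202 0.2216] [-0.78 -0.05  8.41]
```

{"name": "servo_tool", "arguments": {"commands": "0 0.03 0 0 190; 0 0 0 0 190; 0 0 0 0 190"}}

```text
time_s: 18.05
position: [0.5975, 0.0202, 0.2215]
tool_rot: [0.051, -0.705, 0.705, -0.052]
force: [-0.7, -0.3, 10.1]
grip_width: 0.0316
```

It is rigid: the force rises from 4 to 10 at an unchanged height (about 11 N total), so the fuse is home. Unload, open and lift off.

{"name": "servo_tool", "arguments": {"commands": "0 -0.08 0 0 190; 0 0 0 0 150; 0 0 0 0 130; 0 0 0 0 116; 0 0 0 0 114"}}

```text
time_s: 18.47
position: [0.5962, 0.0203, 0.2196]
tool_rot: [-0.052, 0.705, -0.705, 0.05]
force: [-0.6, 0.8, -1.0]
grip_width: 0.047
```

{"name": "servo_tool", "arguments": {"commands": "0 0 0 0 114; 0 0 0 0 114; 0 -0.3 0 0 114; 0 -0.5 0 0 114; 0 0 0 0 114"}}

```text
time_s: 18.88
position: [0.5977, 0.0202, 0.2303]
tool_rot: [0.05, -0.705, 0.705, -0.052]
force: [0.9, 0.3, -0.3]
grip_width: 0.0473
```

Run:
```python
from well import *
p=shot("wrist");plan([0.5973,0.0201,0.23],8.3)
print("pred fuse top px if home",proj(p,[.5986,.021,.078]))
for d in models.regions_of(p,"fuse_center")[:3]:
    ys,xs=np.nonzero(d["region"]);print(round(d["confidence"],2),xs.min(),xs.max(),ys.min(),ys.max(),len(xs))
```

```text
t 18.93 pos [0.5976 0.0202 0.2301] tilt [ 0.0022 -0.0002 -1.    ] jawyaw -171.71 q6 1.32 w 0.047 F [-0.32  0.12 -0.13]
 worldyaw change 0.01 => twist -0.01 delta after that twist, cm [0.03 0.01 0.  ]
 worldyaw change 180.01 => twist -180.01 delta after that twist, cm [-0.03  0.01 -0.  ]
 worldyaw change 360.01 => twist -360.01 delta after that twist, cm [0.03 0.01 0.  ]
 delta now (cm) [0.03 0.01 0.  ]  x-axis [-0.99  -0.144 -0.002]
pred fuse top px if home [256.9163 198.5667]
0.74 188 258 179 333 5881
0.62 245 268 174 207 653
```

{"name": "servo_tool", "arguments": {"commands": "0 -0.8 0 0 114; 0 -1 0 0 114; 0 -1.5 0 0 114; 0 -1.5 0 0 114; 0 -1.5 0 0 114"}}

```text
time_s: 19.4
position: [0.5971, 0.0202, 0.2937]
tool_rot: [0.051, -0.705, 0.705, -0.051]
force: [-0.6, 0.1, -0.5]
grip_width: 0.0476
```

{"name": "servo_tool", "arguments": {"commands": "0 -1.5 0 0 114; 0 -0.5 0 0 130; 0 0 0 0 140; 0 0 0 0 140; 0 0 0 0 140"}}

```text
time_s: 19.82
position: [0.5964, 0.0203, 0.3108]
tool_rot: [-0.052, 0.705, -0.705, 0.05]
force: [-0.2, 0.4, -0.7]
grip_width: 0.0389
```

Run:
```python
from well import *
p=shot("wrist");plan([0.541,0.2847,0.315],8.5)
print("pred fuse top px if home",proj(p,[.5986,.021,.078]),"neighbour top",proj(p,[.6022,-.0185,.072]), "jaw",proj(p,sensors.get_state()["position"]+[.002,.001,-.141]))
for k in("fuse_center",):
  for q,n in((p,"w"),(shot("top"),"top"),(shot("side"),"side")):
    print(n,"pred centre",proj(q,[.5986,.021,.0555]),[(np.round(d["at"],1),round(d["confidence"],2)) for d in models.pinpoint(q,k)[:3]])
    for d in models.regions_of(q,"fuse_center")[:3]:
        ys,xs=np.nonzero(d["region"]);print("  reg",round(d["confidence"],2),xs.min(),xs.max(),ys.min(),ys.max(),len(xs))
g=p["pixels"].sum(-1)
for r in range(145,215,4): print(r,g[r,226:300:4])
```

```text
t 19.87 pos [0.5963 0.0203 0.3105] tilt [-0.0025  0.0003 -1.    ] jawyaw -171.72 q6 1.32 w 0.0389 F [ 0.54 -0.13 -1.11]
 worldyaw change 0.22 => twist -0.22 delta after that twist, cm [  1.56  -0.43 -26.97]
 worldyaw change 180.22 => twist -180.22 delta after that twist, cm [-1.56 -0.47 26.97]
 worldyaw change 360.22 => twist -360.22 delta after that twist, cm [  1.56  -0.43 -26.97]
 delta now (cm) [  1.66  -0.43 -26.96]  x-axis [-0.99  -0.144  0.002]
pred fuse top px if home [257.496  168.1785] neighbour top [298.4946 168.7978] jaw [257.127 201.677]
w pred centre [257.4777 162.6799] [(array([257.8, 161.9]), 0.8)]
  reg 0.58 250 265 152 175 334
top pred centre [243.7146 172.9009] [(array([242.4, 168.9]), 0.55)]
  reg 0.38 241 247 168 176 51
side pred centre [229.5206 193.6115] [(array([303.4, 142.4]), 0.69), (array([226.9, 192.9]), 0.44)]
  reg 0.59 226 232 186 199 75
  reg 0.29 301 302 136 144 12
145 [343 335 214 101  98 112 101  92  81  85 101 183 173 172 180 175 140  95
 113]
149 [345 347 196 105  77  93 105  92 101  92 141 175 173 171 185 175  84 103
  99]
153 [522 491 159  96  9
[... 604 characters left out ...]
36 386 189 183 184 191 182 179
 184]
185 [556 445 374 115 340 474 411  76 204 230 362 410 387 365 380 189 184 194
 183]
189 [547 375 371 354 491 493 498 521 495 471 492 493 416 351 371 252 170 155
 170]
193 [580 362 376 482 485 496 565 559 557 551 554 495 615 331 365 506 556 556
 553]
197 [555 362 381 478 499 575 556 567 558 546 552 561 661 305 364 398 552 549
 543]
201 [462 370 398 387 396 572 568 558 563 564 574 450 374 329 367 368 567 566
 547]
205 [338 370 394 386 398 397 558 551 562 568 384 337 504 330 357 372 546 568
 543]
209 [364 373 389 467 488 390 390 557 569 488 342 410 739 334 348 371 476 563
 557]
213 [367 377 391 498 486 491 393 566 565 525 430 671 745 347 337 366 377 563
 567]
```

The fuse sits in the well as predicted, with the network's centre at (257.8,161.9) against a predicted (257.5,162.7), and the jaws are empty. Returning to the stand.

{"name": "servo_tool", "arguments": {"commands": "0.1 0 -1.8 -0.2 140; 0.2 0 -3.4 0 140; 0.2 0 -3.4 0 140; 0.2 0 -3.4 0 140; 0.2 0 -3.4 0 140"}}

```text
time_s: 20.68
position: [0.565, 0.1724, 0.312]
tool_rot: [-0.052, 0.705, -0.705, 0.052]
force: [-0.0, 1.0, -1.1]
grip_width: 0.0384
```

{"name": "servo_tool", "arguments": {"commands": "0.2 0 -3.4 0 140; 0.2 0 -3.4 0 140; 0.2 0 -3.2 0 140; 0.1 0 -1.6 0 140; 0 0 0 0 140"}}

```text
time_s: 21.1
position: [0.54, 0.2886, 0.3119]
tool_rot: [-0.054, 0.706, -0.704, 0.054]
force: [-0.0, -0.6, -1.8]
grip_width: 0.0383
```

{"name": "servo_tool", "arguments": {"commands": "0 0 0 0 140; 0 0 0 0 140; 0 0 0 0 140; 0 0 0 0 140"}}

```text
time_s: 21.43
position: [0.5418, 0.2837, 0.3119]
tool_rot: [0.052, -0.705, 0.705, -0.052]
force: [-0.2, -0.2, -1.6]
grip_width: 0.0386
```

Run:
```python
from well import *
p=shot("wrist");plan([0.541,0.2847,0.162],8.5)
for d in models.pinpoint(p,"stand")[:2]: print("stand",np.round(d["at"],1),round(d["confidence"],2),atz(p,d["at"],0))
for d in models.regions_of(p,"stand")[:1]:
    m=d["region"].astype(np.uint8);ys,xs=np.nonzero(m);print(xs.min(),xs.max(),ys.min(),ys.max(),len(xs))
    h=cv2.convexHull(np.c_[xs,ys].astype(np.int32));print(cv2.approxPolyDP(h,2,True)[:,0].tolist())
for dx in(-.023,.023):
  for dy in(-.035,.035):
    o=R.from_euler("z",8.5,degrees=True).apply([dx,dy,0]);print("pred rim corner",dx,dy,proj(p,np.array([.543,.2865,.045])+o),"base",proj(p,np.array([.543,.2865,0])+o))
for d in models.pinpoint(p,"tongs")[:5]: print("tongs",np.round(d["at"],1),round(d["confidence"],2),atz(p,d["at"],.156))
```

```text
t 21.48 pos [0.5418 0.2838 0.3119] tilt [ 0.0001 -0.0001 -1.    ] jawyaw -171.62 q6 1.77 w 0.0388 F [ 0.46 -0.46 -0.14]
 worldyaw change 0.12 => twist -0.12 delta after that twist, cm [ 0.06 14.99 -0.11]
 worldyaw change 180.12 => twist -180.12 delta after that twist, cm [-0.06 14.99  0.1 ]
 worldyaw change 360.12 => twist -360.12 delta after that twist, cm [ 0.06 14.99 -0.11]
 delta now (cm) [ 0.06 14.99 -0.11]  x-axis [-0.989 -0.146 -0.   ]
stand [256.8 154.4] 0.91 [0.5412 0.2844 0.    ]
223 290 133 182 3176
[[287, 134], [290, 141], [287, 182], [224, 181], [223, 140], [227, 133]]
pred rim corner -0.023 -0.035 [287.9644 182.2693] base [284.5985 171.521 ]
pred rim corner -0.023 0.035 [222.3983 182.3961] base [226.1431 171.635 ]
pred rim corner 0.023 -0.035 [289.1762 139.2351] base [285.5487 132.9275]
pred rim corner 0.023 0.035 [220.8584 139.3717] base [224.9159 133.0493]
tongs [261.1 219.4] 0.97 [0.5253 0.2788 0.156 ]
tongs [163.  159.5] 0.72 [0.5602 0.3536 0.156 ]
tongs [321.2 239.9] 0.72 [0.5153 0.2312 0.156 ]
tongs [252.1 195. ] 0.69 [0.5433 0.2882 0.156 ]
tongs [280.4  74.7] 0.68 [0.6276 0.2816 0.156 ]
```

{"name": "servo_tool", "arguments": {"commands": "0 1.5 0 0 140; 0 3 0 0 140; 0 2.5 0 0 140; 0 1 0 0 140; 0 0 0 0 140"}}

```text
time_s: 22.05
position: [0.5394, 0.284, 0.2281]
tool_rot: [0.055, -0.704, 0.706, -0.05]
force: [-1.4, -0.5, -0.5]
grip_width: 0.0389
```

{"name": "servo_tool", "arguments": {"commands": "0 1.5 0 0 140; 0 2 0 0 140; 0 1.5 0 0 140; 0 1 0 0 140; 0 0 0 0 140"}}

```text
time_s: 22.47
position: [0.5407, 0.2846, 0.1707]
tool_rot: [0.053, -0.705, 0.705, -0.051]
force: [-0.5, -0.3, -0.8]
grip_width: 0.039
```

{"name": "servo_tool", "arguments": {"commands": "0 0 0 0 140; 0 0.3 0 0 140; 0 0.3 0 0 140; 0 0 0 0 140; 0 0 0 0 140"}}

```text
time_s: 22.88
position: [0.5415, 0.285, 0.1663]
tool_rot: [-0.052, 0.705, -0.705, 0.053]
force: [-0.5, 0.6, -0.7]
grip_width: 0.0387
```

{"name": "servo_tool", "arguments": {"commands": "0 0.1 0 0 140; 0 0.1 0 0 140; 0 0 0 0 140; 0 0 0 0 140; 0 0 0 0 140"}}

```text
time_s: 23.3
position: [0.5413, 0.2849, 0.1639]
tool_rot: [-0.052, 0.705, -0.705, 0.052]
force: [-0.3, -0.7, -1.3]
grip_width: 0.0387
```

{"name": "servo_tool", "arguments": {"commands": "0 0.1 0 0 140; 0 0 0 0 140; 0 0 0 0 140; 0 0 0 0 140"}}

```text
time_s: 23.63
position: [0.5415, 0.285, 0.163]
tool_rot: [-0.052, 0.705, -0.705, 0.052]
force: [-0.3, -0.6, 0.1]
grip_width: 0.0384
```

{"name": "servo_tool", "arguments": {"commands": "0 0.1 0 0 140; 0 0 0 0 140; 0 0 0 0 140"}}

```text
time_s: 23.88
position: [0.5418, 0.2851, 0.1629]
tool_rot: [-0.052, 0.705, -0.705, 0.053]
force: [-0.3, -0.6, 5.6]
grip_width: 0.0387
```

On the floor of the stand. Easing off, then opening slowly.

{"name": "servo_tool", "arguments": {"commands": "0 -0.08 0 0 132; 0 0 0 0 124; 0 0 0 0 116; 0 0 0 0 110; 0 0 0 0 104"}}

```text
time_s: 24.3
position: [0.5411, 0.2848, 0.1622]
tool_rot: [0.053, -0.705, 0.705, -0.052]
force: [0.4, 0.9, -0.2]
grip_width: 0.0506
```

{"name": "servo_tool", "arguments": {"commands": "0 0 0 0 96; 0 0 0 0 80; 0 0 0 0 40; 0 0 0 0 0; 0 0 0 0 0"}}

```text
time_s: 24.72
position: [0.5414, 0.285, 0.1628]
tool_rot: [-0.052, 0.705, -0.705, 0.052]
force: [-0.2, -0.1, 0.8]
grip_width: 0.0855
```

{"name": "servo_tool", "arguments": {"commands": "0 0 0 0 0; 0 0 0 0 0; 0 -1 0 0 0; 0 -2 0 0 0; 0 -3 0 0 0"}}

```text
time_s: 25.13
position: [0.5394, 0.2842, 0.2206]
tool_rot: [0.055, -0.705, 0.706, -0.05]
force: [-0.1, 0.0, 0.6]
grip_width: 0.0855
```

{"name": "servo_tool", "arguments": {"commands": "0 -3 0 0 0; 0 -3 0 0 0; 0 -1 0 0 0; 0 0 0 0 0; 0 0 0 0 0"}}

```text
time_s: 25.55
position: [0.5414, 0.2849, 0.2931]
tool_rot: [-0.052, 0.705, -0.705, 0.053]
force: [-0.4, -0.5, -0.7]
grip_width: 0.0851
```

Run:
```python
from well import *
p=shot("wrist");plan([0.541,0.2847,0.30],8.5)
s=shot("side");t=shot("top")
m=lambda d:(np.round(d["at"],1),round(d["confidence"],2))
print("pred tongs origin w/s/t",*[proj(q,[.543,.2855,.005]).round(1) for q in(p,s,t)])
print("pred grip",*[proj(q,[.543,.2855,.11]).round(1) for q in(p,s,t)])
for k in("tongs","tongs_grip"):
  for q,n in((p,"w"),(s,"s"),(t,"t")): print(k,n,*[m(d) for d in models.pinpoint(q,k)[:5]])
for d in models.regions_of(p,"tongs")[:5]:
    ys,xs=np.nonzero(d["region"]);print("reg",m(d),xs.min(),xs.max(),ys.min(),ys.max(),len(xs))
# width of the caps
cap=[proj(p,np.array([.543,.2855,.135])+R.from_euler("z",8.5,degrees=True).apply([0,y,0])).round(1) for y in(.025,-.025)];print("pred caps open",cap)
g=p["pixels"].sum(-1)
r=int(cap[0][1])
for k in(-4,0,4): print(r+k,g[r+k,210:300:2])
```

```text
t 25.6 pos [0.5406 0.2847 0.2913] tilt [-0.0022 -0.0008 -1.    ] jawyaw -171.51 q6 1.77 w 0.0853 F [-0.2   0.39 -0.53]
 worldyaw change 0.01 => twist -0.01 delta after that twist, cm [-0.04 -0.87  0.  ]
 worldyaw change 180.01 => twist -180.01 delta after that twist, cm [ 0.04 -0.87 -0.  ]
 worldyaw change 360.01 => twist -360.01 delta after that twist, cm [-0.04 -0.87  0.  ]
 delta now (cm) [-0.04 -0.87  0.  ]  x-axis [-0.989 -0.148  0.002]
pred tongs origin w/s/t [257.4 157.1] [211.3 297.9] [140.2 201.4]
pred grip [257.5 184.8] [206.7 271.7] [128.2 196.6]
tongs w (array([160.6, 162.4]), 0.87) (array([258.2, 158.4]), 0.78) (array([322.1, 247.4]), 0.61) (array([282.7,  75.3]), 0.57)
tongs s (array([175.1, 280.1]), 0.8) (array([211. , 297.1]), 0.62) (array([266.2, 274. ]), 0.62) (array([247.8, 299.7]), 0.6) (array([199.6, 345.1]), 0.55)
tongs t (array([137.1, 201.9]), 0.76) (array([151.4, 233.2]), 0.76) (array([178., 238.]), 0.76) (array([147.1, 165.2]), 0.69) (array([ 99.3, 212.1]), 0.41)
tongs_grip w (array([288.6,  70.4]), 0.82) (array([343.8, 304.8]), 0.67) (array([127.1, 195.7]),
[... 525 characters left out ...]
) 310 369 230 343 2398
reg (array([290. ,  69.3]), 0.58) 275 296 48 92 538
pred caps open [array([223.4, 194.8]), array([291.7, 194.8])]
190 [530 544 532 525 502 518 511 602 688 692 662 403 502 503 499 501 500 499
 499 500 501 501 497 442 388 354 202 349 191 308 271 270 311 191 346 177
 295 367 451 452 460 318 333 320 320]
194 [516 518 520 519 507 512 510 582 693 697 665 588 650 648 649 651 650 652
 651 653 650 650 653 628 616 586 288 568 345 583 427 492 597 281 462 239
 365 376 450 454 461 308 321 326 318]
198 [538 522 518 527 517 522 514 571 698 697 671 647 728 726 727 725 726 728
 727 726 725 725 728 645 520 492 324 361 306 321 328 344 296 331 305 145
 279 385 454 461 474 307 314 322 330]
```

```bash
python3 -c "
from station import manip;print(manip.job_done())"
```

```text
the job is handed in; nothing more can be done
None
```

The job is done and handed in at about 25.6 s on the robot's clock, with no verdict reported.

- **What I did:** I took the larger white tongs from the grey stand and squeezed them on the full-size fuse, the right-most in the tray. I pressed it into the empty well and stood the tongs back in their stand.
- **Pressing home:** The collar dragged at about 6 N from about 10 mm deep. At about 13 mm the force rose to about 11 N in all with the height unchanged, which I took as the stop. Since 13 mm is the shallowest depth the stop can have, the rise came early, but the arm did not move any further.
- **Fuse check after lifting off:** In the wrist view the fuse was within 1 px of its predicted place in the well, upright and clear of the jaws. The top view agreed less well, 4 px off in row, and the side view's top guess was a tray fuse, with its second guess about 3 px off.
- **Tongs check after letting go:** All three views put the tongs within about 3 px of where they should stand. Their caps measured about 50 mm apart, so they are sprung open, and the gripper was open and clear above them.

I did not look at the other fuses or the bystanding things again at the end. The last view of the tray, after lifting the fuse, showed the thin and short ones in place.

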